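# Slide the sample cassette along the rail into the blue corner

## Task

Without lifting or tipping it, push the white sample cassette squarely up against the long rail of the dark stage plate, in the open stretch between the two end pockets. Then, keeping it against the rail, slide it along into the corner pocket beside the blue knob until it is fully home against the end stop. Leave the objective, the oil bottle and the slide box alone, and draw back clear of everything.

Things in the scene. Friction and masses are not known exactly. Their poses are not given: they have to be found in the camera images.
- plate: dark fixed stage plate, 200 (its x) by 380 (its y) by 12 mm. Origin: centre of its underside; x points away from the robot, y left (turned up to 0.25 rad). Silvery bars 14 mm high stand on it: the rail, 12 mm thick, along y on the far side, near face at plate x = 50 mm; at both ends a stop across the rail, inner face at plate y = +158 or -158 mm, and a front lip (see blue_seat)
- cassette: white loose sample cassette on the plate, green window on top: 48 (its x) by 56 (its y) by 18 mm high, edges rounded 3 mm, about 80 g; slides at a push of about 1 N. Origin: centre of its underside. Starts near mid-plate, off the rail, turned up to 0.4 rad from the plate. Its 56 mm side goes against the rail; flush there, its origin is at plate x = 26 mm
- blue_seat (a point): where the cassette's origin lies when fully home beside the blue knob, flush with rail and stop: plate x = 26, y = +130 or -130 mm (varies), at plate-top height; axes as the plate's. The lip, inner face at plate x = -1.5 mm, runs from the stop in to |y| = 128 mm, then flares open to |y| = 113 mm; the pocket is 51.5 mm wide, and the rear half of a seated cassette sticks out of it
- blue_knob: fixed round blue knob, 28 mm across and 18 mm high, standing on the plate behind the rail at plate x = 83 mm, level with the pocket it marks. Origin: centre of its underside; axes as the plate's. A like grey knob marks the other pocket
- objective: bystander: steel microscope objective with a black nose and a blue ring, standing on the plate near one of its near corners, 30 mm across, 42 mm high, 120 g. Origin: centre of its underside
- oil_bottle: bystander: small amber bottle with a black cap, standing on the plate near the other near corner, 26 mm across, 55 mm high, 50 g. Origin: centre of its underside
- slide_box: bystander: blue slide box with a white lid, on the bench beyond the plate, 34 by 84 mm and 32 mm high, 150 g. Origin: centre of its underside
Not all that is in view belongs to the job. Leave any brown or turquoise look-alike of the cassette alone.

How it is judged:
On the way:
1. the cassette stands squarely against the rail (within 4 mm and 0.06 rad) in the open stretch, its centre within 75 mm of the rail's middle (x of cassette in the frame of plate above 0.022 m and y of cassette in the frame of plate between -0.075 and 0.075 m and angle between the x axis of cassette and the x axis of plate, either way round below 0.06 rad), for 0.1 s.
At the end, for the whole second after the job is handed in: the cassette lies flat and at rest in the pocket beside the blue knob, within 3 mm of fully home along the rail and 4.5 mm across it, square to the plate within 0.06 rad; the three bystanders stand within 15 mm of where they were (x of cassette in the frame of blue_seat between -0.0045 and 0.003 m and y of cassette in the frame of blue_seat between -0.003 and 0.003 m and z of cassette in the frame of blue_seat between -0.003 and 0.003 m and angle between the x axis of cassette and the x axis of plate, either way round below 0.06 rad and angle between cassette's own z axis and vertical below 0.05 rad and linear speed of cassette below 0.01 m/s and distance of each of objective, oil_bottle, slide_box from where it was at the start of the episode below 0.015 m and angle between each of objective, oil_bottle, slide_box's own z axis and vertical below 0.1 rad); the robot touches nothing.
It fails at once if the cassette is lifted more than 6 mm off the plate (z of cassette in the frame of plate above 0.018 m).
It fails at once if the cassette is tipped by more than 0.2 rad (angle between cassette's own z axis and vertical above 0.2 rad).
It fails at once if near the blue pocket (within 50 mm of home along the rail) the cassette is more than 8 mm off the rail (y of cassette in the frame of blue_seat between -0.05 and 0.05 m and x of cassette in the frame of blue_seat below -0.008 m).
It fails at once if a bystander is knocked over or shoved by more than 15 mm (distance of any of objective, oil_bottle, slide_box from where it was at the start of the episode above 0.015 m or angle between any of objective, oil_bottle, slide_box's own z axis and vertical above 0.3 rad).
It also fails if it takes over 45 s, if anything falls off the work surface, if the arm or the gripper's body presses on something with over 40 N, if the wrist force passes 120 N, or if a joint passes its speed limit or range.

## Robot

A 6-joint arm with a two-finger parallel gripper is mounted at the origin on the work surface. World frame = base frame: x ahead of the robot, y to its left, z up, the work surface at z = 0. Lengths are in m, angles in rad, forces in N, time in s.
With the tool pointing down it reaches from about 0.425 to 1.125 m from the base axis. Payload 14.9 kg.
Tool frame: the origin (TCP) lies between the finger pads; the fingertips stand 19 mm ahead of it and the grasp point (between the pads) is the TCP (ctrl.tips_ahead is the distance from the TCP to the fingertips, in m); z points along the fingers, y is the direction in which the jaws open and shut (so a half turn about z gives the same grasp; the last joint's range is limited). The gripper opens to 91 mm and grips with 3 to 60 N. Pads are 32 mm wide; open, the fingers measure 118 mm over their backs; the gripper's body (76 mm by 178 mm) begins 60 mm behind the grasp point.
Start: joints at [1.151, 0.379, 1.734, -0, 1.028, -0.033], TCP at [0.264, 0.648, 0.233] pointing down, gripper open.
Joint ranges: [-2.77, 2.77], [-0.74, 2.19], [0, 2.66], [-1.06, 4.2], [0.31, 2.87], [-3.08, 3.08]. Speed limits (rad/s): [1.89, 1.89, 2.39, 3.14, 3.14, 3.14].

## Interface

Orientations are given as a rotation vector (axis times angle).
In Python, from workcell import ctrl gives the robot as it stands.
- The arm moves only by the tool servo_tool, never from a script. Its argument "commands" is one flat list of numbers, 5 for each row, row after row: the shift along the tool's x, y, z in mm, then the turn about the tool's z in degrees, then the finger opening in mm, from 0 to 91.2. A call has 1 to 10 rows; each row is the pose to reach, as a shift and turn from the pose measured when the call began, along the tool's axes at that moment; what a row does not reach only later rows make up. A row lasts 1/10 s, in which the tool goes at most 50 mm and 8.59 degrees, less where a joint would pass 70% of its speed; a pose out of reach is approached as far as the arm can. A call with a gripper value outside its range is refused whole. The fingers move at their own pace and stop on an object; "newtons" is the grip in N (left out, the last holds). Time passes only in rows, so rows that repeat a pose let the fingers close. It gives the time, the measured TCP pose, the force and the opening at its end, in the units of the state.
- ctrl.read_state(): the state, without advancing time (a new reading comes with each control period).
- ctrl.get_image(name): name is "side" or "top" or "wrist"; returns a dict with "frame" (384x512x3 uint8, red, green, blue), "depth" (384x512 float32, m along the optical axis (not along the pixel's ray), 0 where there is no reading), "mtx" (3x3 intrinsics, pixels), "world_to_cam" (4x4, takes a point from world to camera coordinates); the wrist camera has in their place "T_tool_cam" (4x4, takes a point from camera to tool coordinates, whose origin is the TCP and whose axes are the flange's). Camera axes: x right, y down, z forward; pixel columns grow to the right and rows downward; lengths in m; the calibration is good to about 2 mm. A picture is of the moment at which its call begins: read the wrist's pose just before it.
- ctrl.hand_in(): hands the job in, once; it reports no verdict.
The state is a dict: "clock": time; "joint_pos": joint angles; "dq": joint speeds; "joint_efforts": joint torques, N m; "ee_pos": TCP position; "ee_rot": TCP orientation; "contact_force": force on the tool from outside, world axes, zero at the start; "moment": the same for the moment, N m; "opening": finger opening in m.
Only numpy, scipy, OpenCV 4.12 (cv2) and the standard library are available. Lean on these libraries where they do the work, as an engineer would, in place of code of your own. Each camera call takes 0.05 s, during which the arm holds its last target. There are 200 camera calls.

## Working session

There is one attempt and no reset: what is moved stays moved. The work goes in short steps, Python scripts to look and compute and a tool call to move; the robot and the scene stay as the last step left them, time stands still between calls to the robot, and variables do not carry over. Pictures are saved under pics/ and viewed, about 8 in all and at most 12, crops included, and the job is handed in when it is done.

Besides the shell and the picture viewer there is one more tool, called after "Request:" in YAML: its name, and indented under it one key for each argument. servo_tool: Moves the arm, as the interface text tells. Its arguments: {"type":"object","properties":{"commands":{"type":"array"},"newtons":{"type":"number"}},"required":["commands"]}

```bash
mkdir -p pics; cat > h.py <<'E'
import numpy as np, cv2
from workcell import ctrl
def grab(n):
    s=ctrl.read_state(); d=ctrl.get_image(n)
    if n=="wrist":
        T=np.eye(4); T[:3,:3]=cv2.Rodrigues(np.array(s["ee_rot"],float))[0]; T[:3,3]=s["ee_pos"]
        d["c2w"]=T@d["T_tool_cam"]
    else: d["c2w"]=np.linalg.inv(d["world_to_cam"])
    return d
def ray(d,uv,z):
    uv=np.atleast_2d(np.array(uv,float)); r=np.c_[uv,np.ones(len(uv))]@np.linalg.inv(d["mtx"]).T@d["c2w"][:3,:3].T
    o=d["c2w"][:3,3]; return o+r*((z-o[2])/r[:,2])[:,None]
def save(d,f): cv2.imwrite(f,d["frame"][:,:,::-1])
E
python3 - <<'E'
from h import *
import pickle
a=grab("top");b=grab("side")
pickle.dump((a,b),open("ab.pkl","wb"))
cv2.imwrite("pics/a.png",np.vstack([a["frame"],b["frame"]])[:,:,::-1][::1,::1][:768])
im=np.hstack([a["frame"],b["frame"]])[:,:,::-1]
save(a,"pics/top.png");save(b,"pics/side.png")
s=ctrl.read_state();print(s)
print(a["c2w"],b["c2w"])
E
```

```text
{'clock': 0.1, 'joint_pos': array([ 1.15072947e+00,  3.79348595e-01,  1.73471153e+00, -1.73335206e-05,
        1.02852467e+00, -3.32925199e-02]), 'dq': array([ 1.21945613e-03, -7.40663945e-04, -2.42643663e-03, -9.35618776e-04,
       -1.29254733e-03,  6.47538926e-05]), 'joint_efforts': array([-7.76832931e-04, -7.65031385e+01, -4.35295165e+01,  6.52254070e-02,
        3.96666478e-02,  1.32996743e-05]), 'ee_pos': array([0.26390847, 0.64798202, 0.23236448]), 'ee_rot': array([-6.03709963e-01, -3.08282764e+00,  1.52372315e-03]), 'contact_force': array([-0.01942946,  0.5411226 ,  0.08476065]), 'moment': array([-0.03087197,  0.01963007,  0.0008154 ]), 'opening': 0.09141936830166804}
[[-0.02293025 -0.99524224  0.09469475  0.51035693]
 [-0.99854351  0.01817285 -0.05079966  0.02496098]
 [ 0.04883709 -0.09572167 -0.99420938  0.71083238]
 [ 0.          0.          0.          1.        ]] [[ 0.75382726 -0.45307063  0.47589018  0.2356707 ]
 [-0.65706206 -0.51566753  0.54986948 -0.35555815]
 [-0.0037286  -0.72719599 -0.68641976  0.4602258 ]
 [ 0.          0.          0.          1.        ]]
```

View pics/top.png

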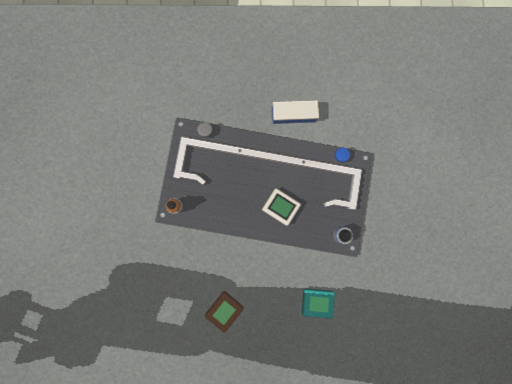

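View pics/side.png

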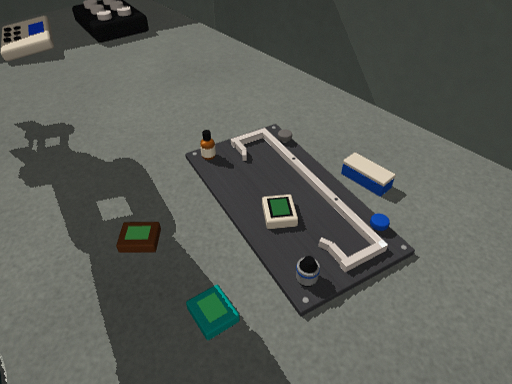

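The top view shows the plate turned slightly. The cassette is at about (282,207), the blue knob at (343,155) on the right (the −y pocket), the objective at (345,235), the bottle at (173,205) and the box at (296,111).

```bash
cat > m.py <<'E'
from h import *
def cass(d,z=0.030,roi=None):
    f=d["frame"]; hsv=cv2.cvtColor(f,cv2.COLOR_RGB2HSV)
    g=((hsv[...,0]>45)&(hsv[...,0]<80)&(hsv[...,1]>120)&(hsv[...,2]>40)).astype(np.uint8)
    return g
E
python3 - <<'E'
from h import *
import pickle
a,b=pickle.load(open("ab.pkl","rb"))
f=a["frame"];hsv=cv2.cvtColor(f,cv2.COLOR_RGB2HSV).astype(int)
def comps(m,mn=40):
    n,l,s,c=cv2.connectedComponentsWithStats(m.astype(np.uint8)); return [(s[i],c[i],l==i) for i in range(1,n) if s[i,4]>mn]
w=(hsv[...,2]>130)&(hsv[...,1]<80)
for s,c,m in comps(w):
    if s[1]<20: continue
    pts=np.argwhere(m)[:,::-1].astype(np.float32); r=cv2.minAreaRect(pts); print("white",s,c,r)
    P=ray(a,cv2.boxPoints(r),0.030 if abs(c[0]-282)<15 else 0.026);print(P.round(4).tolist(),P.mean(0))
for s,c,m in comps((hsv[...,0]>100)&(hsv[...,0]<130)&(hsv[...,1]>150)): print("blue",s,c,ray(a,c,0.03))
sub=hsv[120:140,195:215]; print(f[118:142:2,204].tolist())
# plate outline: dark pixels
m=(hsv[...,2]<75); m[:,:150]=0;m[:,380:]=0;m[:110]=0;m[262:]=0
m=cv2.morphologyEx(m.astype(np.uint8),cv2.MORPH_CLOSE,np.ones((9,9)))
s,c,mm=max(comps(m),key=lambda t:t[0][4]); mm=cv2.morphologyEx(mm.astype(np.uint8),cv2.MORPH_OPEN,np.ones((9,9)))
r=cv2.minAreaRect(np.argwhere(mm)[:,::-1].astype(np.float32)); print("plate",r)
P=ray(a,cv2.boxPoints(r),0.012);print(P.round(4).tolist(),P.mean(0),[np.linalg.norm(P[i]-P[i-1]) for i in range(4)])
for n,p in dict(obj=(345,235),bot=(172,205)).items(): print(n,ray(a,p,0.045))
E
python3 -c "
import cv2;i=cv2.imread('pics/top.png')[105:265,145:385];cv2.imwrite('pics/crop.png',cv2.resize(i,None,fx=3.3,fy=3.3,interpolation=cv2.INTER_CUBIC))"
```

```text
white [198 125  12  11  66] [202.33333333 130.68181818] ((202.50001525878906, 130.0), (10.60660171508789, 9.192388534545898), 45.0)
[[0.6901, 0.0954, 0.026], [0.7022, 0.0834, 0.026], [0.688, 0.0698, 0.026], [0.6759, 0.0818, 0.026]] [0.6890676  0.08256714 0.026     ]
white [ 173  137  189   73 2004] [269.10528942 165.83682635] ((267.459228515625, 173.77198791503906), (185.7718505859375, 42.76537322998047), 10.334502220153809)
[[0.6001, 0.1373, 0.03], [0.6771, 0.1233, 0.03], [0.6106, -0.2118, 0.03], [0.5332, -0.1936, 0.03]] [ 0.60525689 -0.03620407  0.03      ]
white [262 189  39  37 408] [280.39215686 207.09313725] ((280.941162109375, 206.7352752685547), (31.06208038330078, 26.30689811706543), 32.47119140625)
[[0.5404, -0.021, 0.03], [0.5802, -0.0478, 0.03], [0.5489, -0.0948, 0.03], [0.5093, -0.0677, 0.03]] [ 0.54468633 -0.0578442   0.03      ]
white [335 228  16  16  66] [341.12121212 235.96969697] ((342.5, 235.5), (15.0, 15.0), 90.0)
[[0.5039, -0.1563, 0.026], [0.5033, -0.1841, 0.026], [0.4761, -0.1828, 0.026], [0.4768, -0.1551, 0.026]] [ 0.49002757 -0.16959994  0.026     ]
white [1
[... 1101 characters left out ...]
   ]
blue [335 148  15  14 153] [342.0130719  154.38562092] [[ 0.63928553 -0.17435329  0.03      ]]
[[138, 140, 137], [137, 141, 136], [112, 110, 108], [128, 124, 123], [128, 124, 122], [129, 127, 126], [134, 131, 129], [130, 125, 124], [132, 128, 127], [99, 97, 96], [89, 88, 90], [107, 106, 104]]
plate ((297.0, 205.5), (15.0, 12.0), 90.0)
[[0.5614, -0.0794, 0.012], [0.561, -0.1019, 0.012], [0.533, -0.1009, 0.012], [0.5335, -0.0784, 0.012]] [ 0.54722885 -0.09016603  0.012     ] [np.float64(0.027987932067980822), np.float64(0.02258459163749336), np.float64(0.0280329418219529), np.float64(0.02249758306049512)]
obj [[ 0.49133935 -0.16872152  0.045     ]]
bot [[0.55078831 0.13535921 0.045     ]]
```

View pics/crop.png

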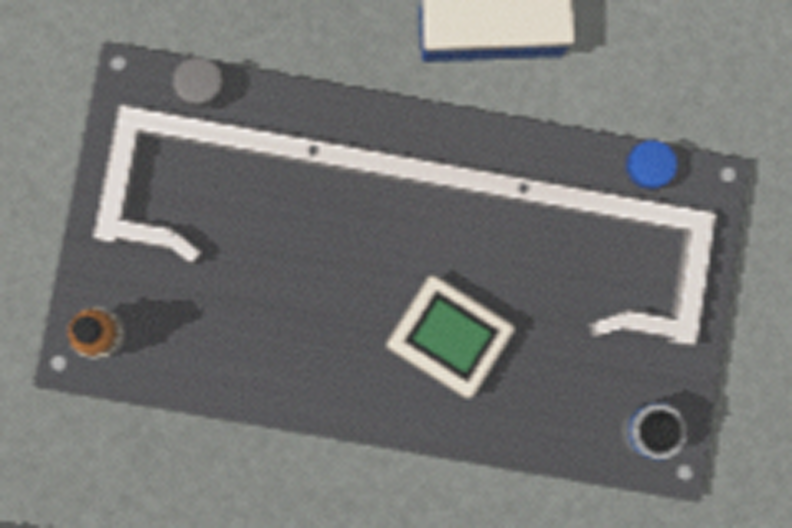

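```bash
cat >> h.py <<'E'
def rel(target_xy,yaw_y,z,s=None):
    "move in tool axes (mm,deg) to put TCP at target with tool y along world angle yaw_y (mod pi)"
    s=s or ctrl.read_state(); R=cv2.Rodrigues(np.array(s["ee_rot"],float))[0]
    d=R.T@(np.array([*target_xy,z])-s["ee_pos"])*1000
    a=np.arctan2(R[1,1],R[0,1]); t=-(yaw_y-a); t=(t+np.pi/2)%np.pi-np.pi/2
    return d.round(1), np.degrees(t).round(2), np.array(s["ee_pos"]).round(4)
E
python3 - <<'E'
from h import *
import pickle
a,b=pickle.load(open("ab.pkl","rb"))
c=lambda p:np.array(p)/3.3+[145,105]-0.35
K=ray(a,[c((652,163)),c((197,80))],0.030); print(K)
C=ray(a,c([(105,42),(757,158),(708,498),(37,385)]),0.012);print(C,C.mean(0))
u=K[1]-K[0];print("len",np.linalg.norm(u))
dy=(C[0]-C[1])+(C[3]-C[2])
y1=np.arctan2(u[1],u[0])-np.pi/2;y2=np.arctan2(dy[1],dy[0])-np.pi/2
R=ray(a,c([(137,131),(688,230)]),0.026);v=R[0]-R[1];y3=np.arctan2(v[1],v[0])-np.pi/2
print(y1,y2,y3); yaw=(y1+y2+y3)/3
X=np.array([np.cos(yaw),np.sin(yaw)]);Y=np.array([-X[1],X[0]])
o1=K.mean(0)[:2]-.083*X;o2=C.mean(0)[:2];o3=R.mean(0)[:2];print(o1,o2,"rail x by o2",(o3-o2)@X)
ca=np.array([.5447,-.0578])
print("yaw",yaw,"cas in plate",[(ca-o2)@X,(ca-o2)@Y])
for p in [(.491,-.169),(.551,.135)]: print((np.array(p)-o2)@X,(np.array(p)-o2)@Y)
print(rel(ca,np.pi/2-0.593,0.15))
E
```

```text
[[ 0.63992173 -0.1747817   0.03      ]
 [ 0.69004783  0.07885078  0.03      ]]
[[ 0.71739942  0.13213851  0.012     ]
 [ 0.64545224 -0.2417772   0.012     ]
 [ 0.4518625  -0.20326156  0.012     ]
 [ 0.52357432  0.17006608  0.012     ]] [ 0.58457212 -0.03570854  0.012     ]
len 0.25853831483357326
-0.19511837729249848 -0.1899345280284117 -0.1939695477582135
[ 0.58352594 -0.03204511] [ 0.58457212 -0.03570854] rail x by o2 0.047954889723847434
yaw -0.1930074843597079 cas in plate [np.float64(-0.03489437294778436), np.float64(-0.029329184141508795)]
-0.06626783331490485 -0.14876467294024365
-0.06569259026530981 0.16109927961867196
(array([-526.3, -547.7,   82.9]), np.float64(11.82), array([0.2639, 0.648 , 0.2324]))
```

Request:
servo_tool:
  commands: [-526,-548,60,12,91,-526,-548,60,12,91,-526,-548,60,12,91,-526,-548,60,12,91,-526,-548,60,12,91,-526,-548,60,12,91,-526,-548,60,12,91,-526,-548,60,12,91,-526,-548,60,12,91,-526,-548,60,12,91]

```text
clock: 1.1
ee_pos: [0.4481, 0.183, 0.1934]
ee_rot: [-0.922, -3.003, 0.001]
contact_force: [1.2, -1.2, -0.2]
opening: 0.0912
```

```bash
python3 -c "
from h import *
print(rel((.5447,-.0578),np.pi/2-0.593,0.17),ctrl.read_state()['clock'])"
```

```text
(array([-215.1, -145.1,   23.6]), np.float64(-0.17), array([0.4481, 0.183 , 0.1934])) 1.1
```

Request:
servo_tool:
  commands: [-215,-145,24,0,91,-215,-145,24,0,91,-215,-145,24,0,91,-215,-145,24,0,91,-215,-145,24,0,91,-215,-145,24,0,91,-215,-145,24,0,91,-215,-145,24,0,91]

```text
clock: 1.9
ee_pos: [0.5441, -0.057, 0.1694]
ee_rot: [-0.922, -3.002, 0.001]
contact_force: [-0.1, 0.6, -0.2]
opening: 0.0909
```

```bash
python3 - <<'E'
from h import *
import pickle
w=grab("wrist");save(w,"pics/w1.png");pickle.dump(w,open("w1.pkl","wb"))
print(ctrl.read_state()['ee_pos'],w["c2w"].round(3))
E
```

```text
[ 0.54405444 -0.05657391  0.16951457] [[ 0.562  0.792  0.239  0.475]
 [ 0.827 -0.538 -0.164 -0.01 ]
 [-0.001  0.289 -0.957  0.323]
 [ 0.     0.     0.     1.   ]]
```

View pics/w1.png

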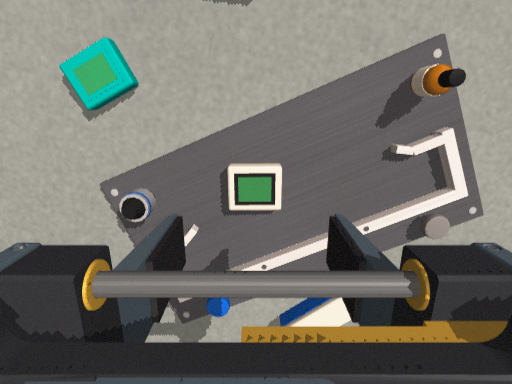

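The wrist view shows the cassette squared to the jaws at (255,187), with the rail running from (465,190) to (180,295). I'll refine the cassette and rail from it.

```bash
cat >> h.py <<'E'
def cas(w,seed,z=0.030):
    "cassette pose from its white frame plus green window around the seed pixel"
    hsv=cv2.cvtColor(w["frame"],cv2.COLOR_RGB2HSV); m=((hsv[...,2]>150)&(hsv[...,1]<80)).astype(np.uint8)
    cs,_=cv2.findContours(m,cv2.RETR_EXTERNAL,cv2.CHAIN_APPROX_NONE)
    c=[c for c in cs if cv2.pointPolygonTest(c,seed,False)>=0][0]
    P=ray(w,c[:,0],z)[:,:2]*1000
    return cv2.minAreaRect(P.astype(np.float32))
E
python3 - <<'E'
from h import *
import pickle
w=pickle.load(open("w1.pkl","rb"))
print(cas(w,(255.,187.)))
f=w["frame"].astype(int).sum(2)
pts=[]
for u in range(240,325,5):
    r0=int(295-(u-180)*105/285)-25
    col=f[r0:r0+40,u]; k=np.argmax(np.diff(col)); pts.append((u,r0+k+.5))
for u in range(375,440,5):
    r0=int(295-(u-180)*105/285)-25
    col=f[r0:r0+40,u]; k=np.argmax(np.diff(col)); pts.append((u,r0+k+.5))
print(pts)
P=ray(w,pts,0.026)[:,:2]
l=cv2.fitLine(P.astype(np.float32),cv2.DIST_HUBER,0,.01,.01).ravel();print(l,np.arctan2(l[1],l[0]))
n=np.array([l[1],-l[0]]);n*=np.sign(n[0]);print("res",((P-l[2:])@n*1000).round(1))
E
```

```text
((541.7308959960938, -57.162384033203125), (55.346832275390625, 49.19784164428711), 55.82958984375)
[(240, np.float64(264.5)), (245, np.float64(267.5)), (250, np.float64(265.5)), (255, np.float64(263.5)), (260, np.float64(262.5)), (265, np.float64(268.5)), (270, np.float64(258.5)), (275, np.float64(256.5)), (280, np.float64(254.5)), (285, np.float64(252.5)), (290, np.float64(250.5)), (295, np.float64(249.5)), (300, np.float64(247.5)), (305, np.float64(245.5)), (310, np.float64(243.5)), (315, np.float64(241.5)), (320, np.float64(239.5)), (375, np.float64(218.5)), (380, np.float64(217.5)), (385, np.float64(215.5)), (390, np.float64(213.5)), (395, np.float64(211.5)), (400, np.float64(209.5)), (405, np.float64(207.5)), (410, np.float64(205.5)), (415, np.float64(203.5)), (420, np.float64(202.5)), (425, np.float64(200.5)), (430, np.float64(198.5)), (435, np.float64(196.5))]
[ 0.19610079  0.9805837   0.6342135  -0.02868425] 1.3734164
res [-5.9 -0.2 -0.3 -0.5  0.5  9.9  0.2  0.1 -0.1 -0.2 -0.4  0.7  0.5  0.4
  0.2  0.1 -0.1 -0.6  0.4  0.3  0.1 -0.  -0.2 -0.3 -0.5 -0.6  0.4  0.2
  0.1 -0.1]
```

```bash
python3 -c "
from h import *
print(rel((.543,-.0573),0.976,0.036))"
```

```text
(array([  0.4,  -1.1, 133.5]), np.float64(-0.03), array([ 0.5441, -0.0566,  0.1695]))
```

Request:
servo_tool:
  commands: [0,-1,40,0,91,0,-1,80,0,91,0,-1,115,0,91,0,-1,128,0,91,0,-1,133,0,91,0,-1,133,0,45,0,-1,133,0,45,0,-1,133,0,45,0,-1,133,0,45,0,-1,133,0,45]
  newtons: 5

```text
clock: 2.95
ee_pos: [0.5438, -0.0576, 0.0372]
ee_rot: [0.921, 3.003, -0.001]
contact_force: [-2.7, 0.6, 6.9]
opening: 0.0564
```

```bash
python3 -c "
from h import *
s=ctrl.read_state();print(s['opening'],s['contact_force'],s['ee_pos'])
yaw=-.1974;X=np.array([np.cos(yaw),np.sin(yaw)]);Y=np.array([-X[1],X[0]]);o=np.array([.584,-.034])
for px in(0.0,.016,.026): print(px,rel(o+px*X-.02*Y,np.pi/2+yaw,0.036))"
```

```text
0.05641970922263889 [-2.66162416  0.59277743  6.88417312] [ 0.54377593 -0.05757314  0.03716453]
0.0 (array([-27.8,  23.6,   1.2]), np.float64(-22.8), array([ 0.5438, -0.0576,  0.0372]))
0.016 (array([-42.6,  29.8,   1.2]), np.float64(-22.8), array([ 0.5438, -0.0576,  0.0372]))
0.026 (array([-51.8,  33.7,   1.2]), np.float64(-22.8), array([ 0.5438, -0.0576,  0.0372]))
```

Request:
servo_tool:
  commands: [-7,6,0,-6,45,-14,12,0,-12,45,-21,18,0,-18,45,-28,24,0,-23,45,-28,24,0,-23,45]

```text
clock: 3.45
ee_pos: [0.5814, -0.0534, 0.0374]
ee_rot: [0.302, 3.126, -0.001]
contact_force: [-0.7, 0.2, -0.7]
opening: 0.0556
```

```bash
python3 -c "
from h import *
s=ctrl.read_state();print(s['opening'],s['contact_force'],s['moment'],s['ee_pos'])
yaw=-.1974;X=np.array([np.cos(yaw),np.sin(yaw)]);Y=np.array([-X[1],X[0]]);o=np.array([.584,-.034])
for px in(.016,.026): print(px,rel(o+px*X-.02*Y,np.pi/2+yaw,0.036))
w=grab('wrist');save(w,'pics/w2.png')"
```

```text
0.05561896530848171 [-0.74003342  0.18397113 -0.68712363] [ 0.07903639  0.03895988 -0.01250668] [ 0.58140272 -0.05344868  0.03741023]
0.016 (array([-14.7,  -0.5,   1.4]), np.float64(0.28), array([ 0.5814, -0.0534,  0.0374]))
0.026 (array([-24.7,  -0.5,   1.4]), np.float64(0.28), array([ 0.5814, -0.0534,  0.0374]))
```

View pics/w2.png

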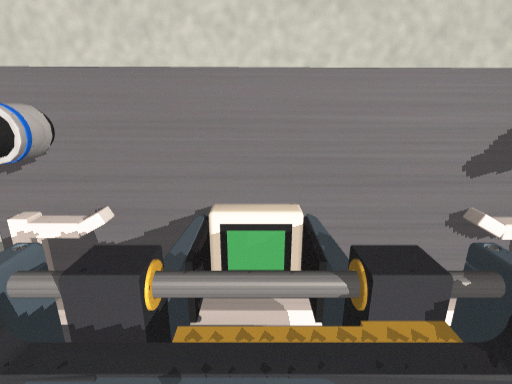

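The cassette is held square between the jaws, and the plate edge is parallel to the image. Next I push it onto the rail.

Request:
servo_tool:
  commands: [-6,0,0,0,45,-12,0,0,0,45,-18,0,0,0,45,-21,0,0,0,45,-24,0,0,0,45,-26,0,0,0,45,-28,0,0,0,45,-28,0,0,0,45]

```text
clock: 4.3
ee_pos: [0.6069, -0.0587, 0.0367]
ee_rot: [-0.307, -3.124, 0.001]
contact_force: [-4.3, 0.4, -0.7]
opening: 0.0558
```

```bash
python3 -c "
from h import *
s=ctrl.read_state();print(s['opening'],s['contact_force'],s['moment'],s['ee_pos'])
yaw=-.1974;X=np.array([np.cos(yaw),np.sin(yaw)]);Y=np.array([-X[1],X[0]]);o=np.array([.584,-.034])
e=s['ee_pos'][:2]-o;print(e@X,e@Y)
w=grab('wrist');save(w,'pics/w3.png')
save(grab('side'),'pics/s3.png')"
python3 -c "
import cv2
i=cv2.imread('pics/s3.png')[110:320,170:430];j=cv2.imread('pics/w3.png')[150:360]
i=cv2.resize(i,None,fx=1.5,fy=1.5);i=i[:210*2]
import numpy as np
j=cv2.resize(j,(400,315*400//400));print(i.shape,j.shape);cv2.imwrite('pics/c3.png',np.hstack([i[:315],j[:315]]))"
```

```text
0.05583323964487903 [-4.33948148  0.3502139  -0.72221601] [0.15696479 0.84012091 0.04305806] [ 0.60689415 -0.0587254   0.03670569]
0.027298699979103207 -0.019755215682452046
(315, 390, 3) (315, 400, 3)
```

View pics/c3.png

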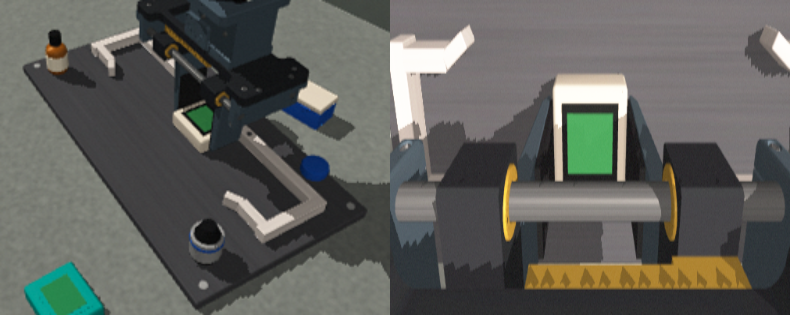

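Request:
servo_tool:
  commands: [-2,0,0,0,45,-4,0,0,0,45,-4,-5,0,0,45,-4,-12,0,0,45,-4,-20,0,0,45,-4,-28,0,0,45,-4,-36,0,0,45,-4,-44,0,0,45,-4,-44,0,0,45]

```text
clock: 5.3
ee_pos: [0.6011, -0.1031, 0.0362]
ee_rot: [-0.308, -3.122, 0.001]
contact_force: [-5.4, -2.0, -0.6]
opening: 0.0563
```

```bash
cat > st.py <<'E'
from h import *
s=ctrl.read_state();print(s['clock'],s['opening'],s['contact_force'],s['moment'],s['ee_pos'])
yaw=-.1974;X=np.array([np.cos(yaw),np.sin(yaw)]);Y=np.array([-X[1],X[0]]);o=np.array([.584,-.034])
e=s['ee_pos'][:2]-o;print(e@X,e@Y)
R=cv2.Rodrigues(np.array(s["ee_rot"],float))[0];print("yaw",np.arctan2(R[1,1],R[0,1])-np.pi/2)
E
python3 st.py
```

```text
5.3 0.05632066767194078 [-5.38919922 -1.95254606 -0.55835498] [-0.31529294  1.07560369  0.03281099] [ 0.60111472 -0.1031117   0.03624917]
0.03033656516873791 -0.0644129890396064
yaw -0.19649926534095474
```

Request:
servo_tool:
  commands: [0,-8,0,0,45,0,-16,0,0,45,0,-24,0,0,45,0,-30,0,0,45,0,-30,0,0,45]

```text
clock: 5.8
ee_pos: [0.595, -0.1334, 0.0363]
ee_rot: [-0.309, -3.122, 0.001]
contact_force: [-3.0, -1.4, -1.1]
opening: 0.0561
```

```bash
python3 st.py; python3 -c "
from h import *
w=grab('wrist');save(w,'pics/w4.png')"
```

```text
5.8 0.05605021986130366 [-2.99990155 -1.43644938 -1.08008174] [-0.13472902  0.40898881  0.02328292] [ 0.59503653 -0.13343189  0.03627868]
0.030322826942307465 -0.09533641895941161
yaw -0.19723375352954453
```

View pics/w4.png

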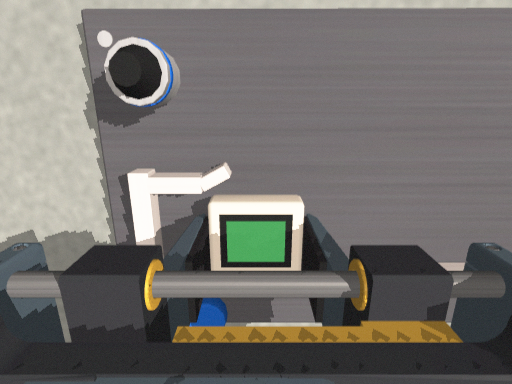

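Request:
servo_tool:
  commands: [0,0,0,0,70,0,0,0,0,70,0,0,0,0,70,0,0,-15,0,70,0,0,-35,0,70,2,20,-35,0,0,2,54,-35,0,0,2,54,-35,0,0,2,54,-35,0,0,2,54,-35,0,0]

```text
clock: 6.85
ee_pos: [0.604, -0.0801, 0.0718]
ee_rot: [-0.309, -3.123, 0.001]
contact_force: [0.0, -0.5, -0.3]
opening: 0.0327
```

```bash
python3 st.py; python3 -c "
from h import *
w=grab('wrist');save(w,'pics/w5.png')"
```

```text
6.85 0.032721316741405944 [ 0.03613746 -0.50150875 -0.31834579] [0.01986766 0.04237379 0.04752461] [ 0.6040317  -0.08013444  0.07178588]
0.02869058793749071 -0.04130987632917075
yaw -0.19716207751110804
```

View pics/w5.png

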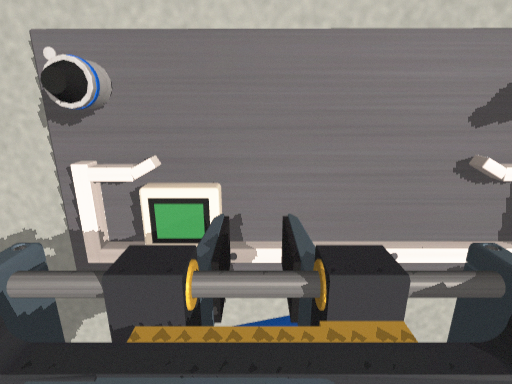

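The cassette sits flush at the pocket mouth, with its left edge at column 142 and the stop at column 95. Next: finish closing, lower behind it, and push along the rail.

Request:
servo_tool:
  commands: [0,3,0,0,0,0,3,0,0,0,0,3,0,0,0,0,3,0,0,0,0,3,0,0,0,0,3,20,0,0,0,3,34,0,0,0,3,34,0,0]

```text
clock: 7.7
ee_pos: [0.603, -0.0772, 0.0357]
ee_rot: [-0.309, -3.119, 0.001]
contact_force: [-1.2, -0.4, 0.8]
opening: 0.0005
```

Request:
servo_tool:
  commands: [0,-6,0,0,0,0,-12,0,0,0,0,-18,0,0,0,0,-24,0,0,0,0,-30,0,0,0,0,-36,0,0,0,0,-36,0,0,0]

```text
clock: 8.4
ee_pos: [0.5959, -0.1133, 0.0358]
ee_rot: [-0.31, -3.119, 0.001]
contact_force: [0.1, -0.2, 0.3]
opening: 0.0004
```

```bash
python3 st.py
```

```text
8.4 0.000352969080497647 [ 0.10064115 -0.24267395  0.30638358] [ 0.0163596  -0.03952673  0.0009909 ] [ 0.59586876 -0.11325634  0.03581726]
0.027182056954991943 -0.07538946389853263
yaw -0.19823935380170044
```

Request:
servo_tool:
  commands: [0,-3,0,0,0,0,-6,0,0,0,0,-8,0,0,0,0,-10,0,0,0,0,-10,0,0,0]

```text
clock: 8.9
ee_pos: [0.5938, -0.1232, 0.0358]
ee_rot: [-0.31, -3.119, 0.001]
contact_force: [0.5, 0.2, -0.4]
opening: 0.0005
```

Request:
servo_tool:
  commands: [0,-1,0,0,0,0,-2,0,0,0,0,-2,0,0,0]

```text
clock: 9.2
ee_pos: [0.5934, -0.1253, 0.0358]
ee_rot: [-0.31, -3.119, 0.001]
contact_force: [0.8, -0.4, 0.0]
opening: 0.0006
```

Request:
servo_tool:
  commands: [0,-1,0,0,0,0,-2,0,0,0,0,-2,0,0,0]

```text
clock: 9.5
ee_pos: [0.5931, -0.1273, 0.0358]
ee_rot: [-0.311, -3.119, 0.001]
contact_force: [-0.3, -0.8, -0.1]
opening: 0.0002
```

Request:
servo_tool:
  commands: [0,-1,0,0,0,0,-2,0,0,0,0,-2,0,0,0]

```text
clock: 9.8
ee_pos: [0.5927, -0.1283, 0.0358]
ee_rot: [-0.311, -3.119, -0.001]
contact_force: [1.8, 12.4, 2.2]
opening: 0.0005
```

Request:
servo_tool:
  commands: [0,-1,0,0,0,0,-2,0,0,0,0,-2,0,0,0]

```text
clock: 10.1
ee_pos: [0.5927, -0.1285, 0.036]
ee_rot: [-0.313, -3.119, -0.005]
contact_force: [4.5, 23.3, 2.0]
opening: 0.0006
```

```bash
python3 st.py; python3 -c "
from h import *
w=grab('wrist');save(w,'pics/w6.png')"
```

```text
10.1 0.0006211821928877766 [ 4.53325974 23.28334494  1.96371946] [ 4.07417303 -0.83586151 -0.01544191] [ 0.59266075 -0.12847929  0.03597973]
0.027021880427769453 -0.09094593522877092
yaw -0.1997580039594007
```

View pics/w6.png

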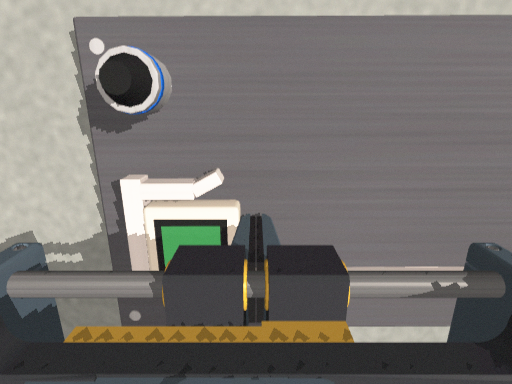

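The cassette's left edge meets the stop at column 145, and the force rose to 23 N on a hard stop. Now I back off and lift.

Request:
servo_tool:
  commands: [0,3,0,0,0,0,10,0,0,0,0,20,0,0,0,0,20,-40,0,0,0,20,-90,0,0,0,20,-130,0,0,40,60,-150,0,0,80,100,-150,0,0,80,150,-150,0,0,80,200,-150,0,0]

```text
clock: 11.15
ee_pos: [0.5517, 0.0727, 0.1875]
ee_rot: [-0.314, -3.119, -0.004]
contact_force: [1.5, -1.0, 0.1]
opening: 0.0004
```

Request:
servo_tool:
  commands: [30,50,0,0,0,50,100,0,0,0,50,150,0,0,0,50,200,0,0,0,50,250,0,0,0,50,250,0,0,0,50,250,0,0,0]

```text
clock: 11.85
ee_pos: [0.5522, 0.3294, 0.1881]
ee_rot: [-0.31, -3.12, -0.004]
contact_force: [1.1, -1.6, -0.9]
opening: 0.0008
```

```bash
python3 st.py; python3 -c "
from h import *
a=grab('top');b=grab('side')
i=cv2.resize(a['frame'][105:265,145:385],(600,400),interpolation=cv2.INTER_CUBIC)
j=cv2.resize(b['frame'][120:320,180:420],(240,200))
c=np.zeros((600,600,3),np.uint8);c[:400]=i;c[400:,:240]=j
cv2.imwrite('pics/f.png',c[:,:,::-1])"
```

```text
11.85 0.0007598231330202171 [ 1.10592397 -1.57091097 -0.87001651] [ 0.01800777 -0.02205147  0.00642614] [0.55221953 0.32943171 0.18809365]
-0.10243968894048236 0.35014099416991457
yaw -0.19820517203014854
```

View pics/f.png

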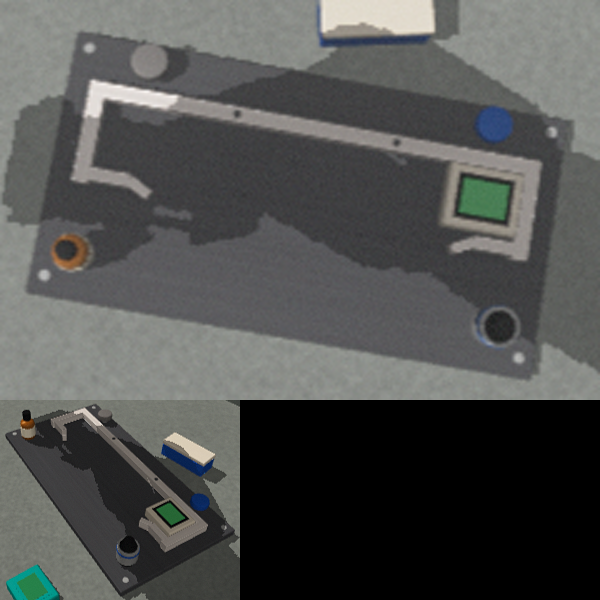

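The final view shows the cassette in the corner pocket by the blue knob at (485,198), with the bystanders in place. One numeric check, then hand in.

```bash
python3 - <<'E'
from h import *
a=grab("top");hsv=cv2.cvtColor(a["frame"],cv2.COLOR_RGB2HSV)
m=((hsv[...,0]>45)&(hsv[...,0]<85)&(hsv[...,1]>90)).astype(np.uint8);m[:150]=0;m[230:]=0
n,l,s,c=cv2.connectedComponentsWithStats(m);i=1+np.argmax(s[1:,4])
P=ray(a,np.argwhere(l==i)[:,::-1],.03)[:,:2]*1000
r=cv2.minAreaRect(P.astype(np.float32));print(r)
yaw=-.1974;X=np.array([np.cos(yaw),np.sin(yaw)]);Y=np.array([-X[1],X[0]]);e=P.mean(0)/1000-[.584,-.034]
t=(np.radians(r[2])-yaw+np.pi/4)%(np.pi/2)-np.pi/4
print("plate xy",e@X,e@Y,"angle err",t)
if abs(t)<.06: print(ctrl.hand_in())
E
```

```text
((584.193115234375, -164.74819946289062), (34.813785552978516, 25.64927864074707), 79.51861572265625)
plate xy 0.02576790275363645 -0.12835469940233044 angle err 0.0144653341935852
the job is handed in; nothing more can be done
None
```

The cassette is in the corner pocket beside the blue knob, and the job is handed in. No verdict was reported.

**What I did:** I held the cassette lightly at 5 N without lifting it and turned it square to the plate. I pushed it onto the rail in the open stretch until it slipped in the jaws, at about plate y = −20 mm. I then slid it along the rail to the pocket mouth, released it, and pushed it home from behind with the closed fingers. The push ended on a hard stop at 23 N. I then drew the arm back well clear.

**Last checks:**
- **Position:** the top camera put the cassette at about plate x = 25.8, y = −128.4 mm, against a target of 26, −130. The 1.6 mm difference along the rail is within my 2–4 mm uncertainty about where the plate lies, and the hard stop points to fully home.
- **Squareness:** about 0.014 rad off the plate, against the 0.06 limit.
- **Bystanders:** in the last pictures all three look upright and where they were. I did not measure their positions again.
- **Time:** about 12 s of the 45 s allowed.

The first stage, flush against the rail, I judged from the contact force and the slip rather than from a direct measurement.

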